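# Offer the blue label plate at the end of the ledge

## Task

On the sorting table, push the blue label plate with the fingertips along the wooden ledge, away from the ledge's dark stop strip, until about a third of the plate's length (40 mm) sticks out past the open end, so that its edge shows and the next sorter can take it there. Only push it, never lift it or let it tip or fall; leave it lying flat and straight along the ledge. Leave the yellow plate, jar, can, tubs and brush as they are.

Things in the scene. Friction and masses are not known exactly. Their poses are not given: they have to be found in the camera images.
- ledge: Low fixed plywood ledge (a solid block with a flat top): 210 mm wide (its x), 320 mm long (its y), top 50 mm above the table. Origin at the centre of its underside. The open end is the -y end. At the +y end a dark stop strip across the full width, 14 mm thick, stands 20 mm above the top. A thin dark line painted along the middle of the top parts two lanes; the line is flush. The ledge's place and yaw vary.
- ledge_end (a point): Middle of the top edge of the ledge's open end, 50 mm above the table; axes as the ledge's: +y points back along the ledge towards the stop strip, x across it, z up.
- blue_plate: The blue label plate to push: a loose flat plastic plate 80 mm wide (its x), 120 mm long (its y) and 8 mm thick, about 90 g, lying flat on the ledge top in one of the two lanes, its long side roughly along the ledge (up to about 10 degrees off). Origin at the centre of its underside. At the start it lies wholly on the ledge; the gap between its rear end and the stop strip is at least 75 mm, so the fingers fit in behind it.
- blue_plate_center (a point): Centre of the blue plate (4 mm above its underside); axes as the plate's. With the plate straight, 40 mm overhang means that this point lies 20 mm inside the ledge's open end.
- yellow_plate_center (a point): Centre of the yellow plate, of the same size (80 x 120 x 8 mm), loose in the other lane beside the blue one, at least 10 mm from it. To be left where it is.
- jar: Tall clear plastic jar with red cap and white flip-top, 84 mm across, 185 mm high, standing loose on the table; origin at the centre of its underside. Leave it.
- can: Aluminium drink can with a red band, 66 mm across, 121 mm high, standing loose; origin at the centre of its underside. Leave it.
- tubs: Stack of three nested white and orange tubs, 118 mm across, 112 mm high, standing loose; origin at the centre of its underside. Leave it.
- brush: Black plastic brush lying loose bristles down, 240 mm long (along its x), 50 mm wide, 38 mm high; origin under its middle. Leave it.
Not all that is in view belongs to the job. There is more than one size of the tubs; the job needs the smallest. Of the things shaped like the blue_plate, the blue one is meant.

How it is judged:
At the end, for the whole second after the job is handed in: Blue plate at rest, flat on the ledge, centre 6 to 34 mm inside the open end (overhang about 26 to 54 mm), within 12 degrees of straight, not beyond the sides; yellow plate within 15 mm, jar, can, tubs, brush within 25 mm of their starts, all upright (y of blue_plate_center in the frame of ledge_end between 0.006 and 0.034 m and x of blue_plate_center in the frame of ledge_end between -0.085 and 0.085 m and z of blue_plate_center in the frame of ledge_end between 0.001 and 0.008 m and angle between the y axis of blue_plate and the y axis of ledge, either way round below 0.21 rad and angle between blue_plate's own z axis and vertical below 0.06 rad and linear speed of blue_plate below 0.01 m/s and distance of yellow_plate_center from where it was at the start of the episode below 0.015 m and distance of each of jar, can, tubs, brush from where it was at the start of the episode below 0.025 m and angle between each of jar, can, tubs, brush's own z axis and vertical below 0.2 rad); the robot touches nothing.
It fails at once if the blue plate is lifted off the ledge (z of blue_plate_center in the frame of ledge_end above 0.014 m).
It fails at once if the blue plate tips or falls (angle between blue_plate's own z axis and vertical above 0.2 rad or z of blue_plate_center in the frame of ledge_end below -0.01 m).
It fails at once if the yellow plate is disturbed (distance of yellow_plate_center from where it was at the start of the episode above 0.015 m or angle between yellow_plate_center's own z axis and vertical above 0.2 rad).
It fails at once if a bystander is pushed or tipped (distance of any of jar, can, tubs, brush from where it was at the start of the episode above 0.025 m or angle between any of jar, can, tubs, brush's own z axis and vertical above 0.2 rad).
It also fails if it takes over 42 s, if anything falls off the work surface, if the arm or the gripper's body presses on something with over 40 N, if the wrist force passes 120 N, or if a joint passes its speed limit or range.

## Robot

A 6-joint arm with a two-finger parallel gripper is mounted at the origin on the work surface. World frame = base frame: x ahead of the robot, y to its left, z up, the work surface at z = 0. Lengths are in m, angles in rad, forces in N, time in s.
With the tool pointing down it reaches from about 0.375 to 0.9 m from the base axis. Payload 3.1 kg.
Tool frame: the origin (TCP) lies on the centre line of the jaws, within the pads' length; the fingertips stand 11 mm ahead of it and the grasp point (between the pads) lies 8 mm behind it (env.tip_extent is the distance from the TCP to the fingertips, in m); z points along the fingers, y is the line along which they close (so a half turn about z gives the same grasp; the last joint's range is limited). The gripper opens to 87 mm and grips with 3 to 60 N. Pads are 19 mm wide; open, the fingers measure 117 mm over their backs; the gripper's body (75 mm by 190 mm) begins 51 mm behind the grasp point.
Start: joints at [1.159, 0.527, 1.433, -0, 1.181, -0.178], TCP at [0.144, 0.608, 0.234] pointing down, gripper open.
Joint ranges: [-3.08, 3.08], [-0.75, 2.2], [0.22, 2.44], [-1.43, 4.57], [0, 2.65], [-2.85, 2.85]. Speed limits (rad/s): [2.79, 2.79, 3.14, 3.14, 3.14, 3.14].

## Interface

Orientations are given as a unit quaternion [w, x, y, z].
In Python, from cell import env gives the robot as it stands. The module is installed in compiled form; this text tells all that it offers.
- The arm moves only by the shell command python3 -m crank 'ROWS' [OPENING] [FORCE]. ROWS is JSON, a list that holds one entry, the list of rows, each a list of 6 numbers: the shift along the tool's x, y, z in mm, then the turn, a rotation vector about the tool's x, y, z in rad. A call has 1 to 8 rows; each row is the pose to reach, as a shift and turn from the pose commanded when the call began, along the tool's axes at that moment; what a row does not reach only later rows make up. A row lasts 1/8 s, in which the tool goes at most 62.5 mm and 10.7 degrees, less where a joint would pass 70% of its speed; a pose out of reach is approached as far as the arm can. A call with a gripper value outside its range is refused whole. OPENING is the finger opening in mm, from 0 to 87, set as the call begins (- or left out, the last holds). The fingers move at their own pace and stop on an object; FORCE is the grip in N (left out, the last holds). Time passes only in rows, so rows that repeat a pose let the fingers close. It gives the time, the measured TCP pose, the force, the opening and the grip force at its end, in the units of the state.
- env.state(): the state, without advancing time (a new reading comes with each control period).
- env.snapshot(name): name is "side" or "top"; returns (picture, depth): 480x640x3 uint8, red, green, blue; 480x640 float32, m along the optical axis (not along the pixel's ray), 0 where there is no reading.
- env.camera_model(name): a dict with "fovy" (degrees; the focal length in pixels is half the picture's height over the tangent of half this angle, whatever the lens; pixels are square), "cx", "cy" (the principal point, pixels), "distortion" ([k1, k2, p1, p2, k3] as OpenCV has them; the pictures are not rectified), "pose" (4x4, takes a point from camera to world coordinates). Camera axes: x right, y down, z forward; pixel columns grow to the right and rows downward; lengths in m; the calibration is good to about 2 mm. A picture is of the moment at which its call begins. camera_model takes no time and is no camera call.
- env.close_job(): hands the job in; it is judged then, once.
Trained networks look in the newest picture that a camera, given by its name, has taken for a name from the list of things; names that differ only in an ending like _2 or _b are one class to them, and where a whole thing is asked for, a point or a joint stands for the part that bears it (a point fixed in the world has none). Each returns a list of dicts, best first, with "p" (0 to 1); they miss things now and then, are a little off and sometimes report something else, mostly with a low value. They report only what shows in the picture. A call takes as long as a camera call. They do not tell look-alikes from the thing itself.
- env.look_for(thing, camera): "box" ([centre column, centre row, width, height] in pixels, round what is visible of it).
The state is a dict: "time": time; "joint_pos": joint angles; "joint_vel": joint speeds; "tau": joint torques, N m; "tool_pos": TCP position; "ee_rot": TCP orientation; "force": force on the tool from outside, world axes, zero at the start; "ft_torque": the same for the moment, N m; "gripper_width": finger opening in m; "finger_force": force on a finger pad.
Only numpy, scipy, OpenCV 4.12 (cv2) and the standard library are available. Lean on these libraries where they do the work, as an engineer would, in place of code of your own. Each camera call takes 0.05 s, during which the arm holds its last target. There are 200 camera calls.

## Working session

There is one attempt and no reset: what is moved stays moved. The work goes in short steps, Python scripts to look and compute and a shell command to move; the robot and the scene stay as the last step left them, time stands still between calls to the robot, and variables do not carry over. Pictures are saved under pics/ and viewed, at most 10 in all, crops included, and the job is handed in when it is done.

```bash
mkdir -p pics; cat > h.py <<'E'
import numpy as np, cv2
from cell import env
def save(n,f):
    p,d=env.snapshot(n); cv2.imwrite(f'pics/{f}.png',p[:,:,::-1]); np.save(f'pics/{f}.npy',d); return p,d
def world(n,uv,depth):
    m=env.camera_model(n); f=240/np.tan(np.radians(m['fovy'])/2)
    K=np.array([[f,0,m['cx']],[0,f,m['cy']],[0,0,1]])
    q=cv2.undistortPoints(np.array(uv,float).reshape(-1,1,2),K,np.array(m['distortion'],float)).reshape(-1,2)
    z=np.array(depth,float).reshape(-1,1)
    P=np.hstack([q*z,z]); T=np.array(m['pose']); return P@T[:3,:3].T+T[:3,3]
E
python3 - <<'E'
from h import *
p,d=save('top','t1'); q,e=save('side','s1')
for t in ['ledge','blue_plate','jar','can','tubs','brush']:
    print(t,[(np.round(x['box']).tolist(),round(x['p'],2)) for x in env.look_for(t,'top')[:3]])
print(env.camera_model('top')['pose']); print(env.state()['ee_rot'],env.state()['tool_pos'],env.state()['time'])
cv2.imwrite('pics/both.png',cv2.resize(np.vstack([p,q]),(0,0),fx=.62,fy=.62)[:,:,::-1])
E
```

```text
ledge [([311.0, 214.0, 126.0, 102.0], 0.95), ([470.0, 173.0, 47.0, 45.0], 0.69)]
blue_plate [([236.0, 298.0, 48.0, 47.0], 0.89), ([329.0, 238.0, 41.0, 28.0], 0.71)]
jar [([152.0, 192.0, 51.0, 35.0], 0.68), ([326.0, 196.0, 47.0, 38.0], 0.49)]
can [([165.0, 266.0, 32.0, 20.0], 0.97)]
tubs [([470.0, 172.0, 52.0, 45.0], 0.93), ([428.0, 232.0, 62.0, 64.0], 0.91), ([402.0, 303.0, 63.0, 58.0], 0.66)]
brush [([482.0, 272.0, 17.0, 88.0], 0.63)]
[[ 0.01992708 -0.9958079   0.08927223  0.34346589]
 [-0.99974835 -0.02076656 -0.00848457  0.00748172]
 [ 0.01030287 -0.08908069 -0.99597112  1.73503207]
 [ 0.          0.          0.          1.        ]]
[-4.99247293e-05  1.16145584e-01  9.93232184e-01 -1.70719668e-04] [0.14411133 0.60802684 0.23338536] 0.4
```

View pics/t1.png

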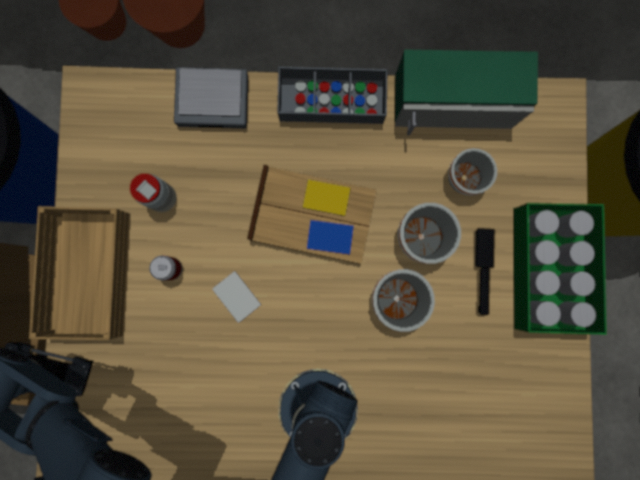

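View pics/s1.png

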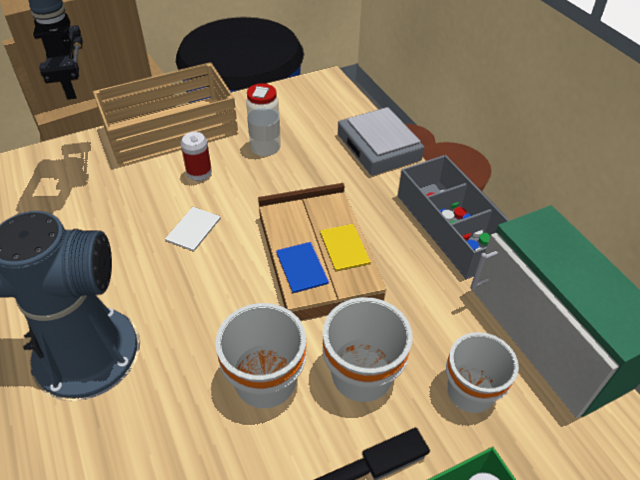

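The top view shows the ledge with its stop strip at the left (about 258,205) and its open end at the right (about 368,230). The blue plate is at (330,238) and the yellow at (327,198). The white plate at (237,297) is a decoy, and a large tub stands near the open end (430,233). The side view agrees.

```bash
cat >> h.py <<'E'
def masks(p):
    h=cv2.cvtColor(p,cv2.COLOR_RGB2HSV)
    return {'blue':cv2.inRange(h,(108,150,80),(125,255,255)),'yellow':cv2.inRange(h,(22,180,120),(35,255,255))}
def rect(n,p,d,m,z0,roi):
    mm=np.zeros_like(m); a,b,c,e=roi; mm[c:e,a:b]=m[c:e,a:b]
    v,u=np.nonzero(mm); W=world(n,np.c_[u,v],d[v,u]); ok=(abs(W[:,2]-z0)<.012)&(d[v,u]>0)
    W=W[ok]; r=cv2.minAreaRect((W[:,:2]*1000).astype(np.float32)); return W,r
E
python3 - <<'E'
from h import *
p=cv2.imread('pics/t1.png')[:,:,::-1].copy(); d=np.load('pics/t1.npy')
M=masks(p); M['ledge']=np.full(d.shape,255,np.uint8)
for k in M:
    W,r=rect('top',p,d,M[k],.056 if k!='ledge' else .052,(235,385,155,275)); print(k,len(W),np.round(np.median(W[:,2]),4),W[:,:2].mean(0).round(4),np.round(cv2.boxPoints(r)).tolist(),np.round(r[1]))
W,r=rect('top',p,d,M['ledge'],.072,(235,385,155,275));W=W[W[:,2]>.065]
print('strip',len(W),W[:,:2].mean(0),np.round(cv2.boxPoints(cv2.minAreaRect((W[:,:2]*1000).astype(np.float32)))).tolist())
from scipy.spatial.transform import Rotation as R
q=env.state()['ee_rot'];print(R.from_quat([q[1],q[2],q[3],q[0]]).as_matrix().round(3))
for b in [(470,172),(430,233),(403,301),(165,266),(150,190)]: print(b,world('top',[b],[d[b[1],b[0]]]).round(3))
E
```

```text
blue 1111 0.0579 [ 0.4728 -0.0222] [[430.0, -75.0], [503.0, -83.0], [516.0, 30.0], [443.0, 39.0]] [114.  74.]
yellow 1196 0.0583 [ 0.5815 -0.0099] [[533.0, -62.0], [612.0, -75.0], [631.0, 42.0], [552.0, 55.0]] [118.  80.]
ledge 8326 0.052 [0.5334 0.0225] [[401.0, -110.0], [610.0, -150.0], [670.0, 165.0], [461.0, 205.0]] [320. 213.]
strip 494 [0.55759889 0.13142399] [[411.0, -70.0], [619.0, -109.0], [670.0, 165.0], [462.0, 204.0]]
[[-0.973  0.231 -0.   ]
 [ 0.231  0.973 -0.   ]
 [ 0.    -0.    -1.   ]]
(470, 172) [[ 0.67  -0.419  0.005]]
(430, 233) [[ 0.493 -0.305  0.009]]
(403, 301) [[ 0.301 -0.231  0.004]]
(165, 266) [[0.383 0.406 0.125]]
(150, 190) [[0.572 0.437 0.184]]
```

```bash
python3 -m crank '[[[-42,-40,0,0,0,0.17],[-84,-80,0,0,0,0.34],[-126,-120,0,0,0,0.51],[-168,-160,0,0,0,0.68],[-210,-200,0,0,0,0.85],[-252,-240,0,0,0,1.02],[-294,-280,0,0,0,1.19],[-336,-320,0,0,0,1.36]]]' 40
cat >> h.py <<'E'
def goto(x,y,z,ydir):
    from scipy.spatial.transform import Rotation as R
    s=env.state(); q=s['ee_rot']; M=R.from_quat([q[1],q[2],q[3],q[0]]).as_matrix()
    yd=np.array([ydir[0],ydir[1],0.]);yd/=np.linalg.norm(yd); zd=np.array([0,0,-1.]); T=np.c_[np.cross(yd,zd),yd,zd]
    print('pos',s['tool_pos'].round(4),'t',s['time'],'F',np.round(s['force'],1),'w',s['gripper_width'])
    print('shift',(M.T@(np.array([x,y,z])-s['tool_pos'])*1000).round(1),'turn',R.from_matrix(M.T@T).as_rotvec().round(3))
E
python3 -c "
from h import *
goto(.491,.076,.12,(.982,-.187)); goto(.491,.076,.064,(.982,-.187)); print(env.state()['joint_pos'])"
```

```text
time: 1.4
tool_pos: [0.3984, 0.2177, 0.2339]
ee_rot: [0.0, 0.717, 0.697, 0.001]
force: [1.1, -0.5, -0.4]
gripper_width: 0.0404
finger_force: 0.0
pos [0.3984 0.2177 0.2339] t 1.4 F [ 1.1 -0.5 -0.4] w 0.04041573586507802
shift [-139.1   96.3  114. ] turn [ 0.001 -0.001  0.161]
pos [0.3984 0.2177 0.2339] t 1.4 F [ 1.1 -0.5 -0.4] w 0.04041573586507802
shift [-139.1   96.3  170. ] turn [ 0.001 -0.001  0.161]
[2.53004933e-01 2.97316218e-01 1.84562749e+00 1.18300231e-04
 9.97306046e-01 2.80562752e-01]
```

```bash
python3 -m crank '[[[-46,32,10,0,0,0.06],[-93,64,20,0,0,0.12],[-139,96,40,0,0,0.16],[-139,96,80,0,0,0.16],[-139,96,120,0,0,0.16],[-139,96,145,0,0,0.16],[-139,96,155,0,0,0.16],[-139,96,155,0,0,0.16]]]' 40
python3 - <<'E'
from h import *
goto(.491,.076,.064,(.982,-.187)); p,d=save('top','t2'); q,e=save('side','s2')
cv2.imwrite('pics/c2.png',cv2.resize(np.hstack([p[130:290,220:400],q[160:320,220:400]]),(0,0),fx=2.2,fy=2.2,interpolation=2)[:,:,::-1])
E
```

```text
time: 2.4
tool_pos: [0.4902, 0.0782, 0.0784]
ee_rot: [-0.0, 0.768, 0.64, -0.0]
force: [-0.7, -0.4, -0.3]
gripper_width: 0.04
finger_force: 0.0
pos [0.4902 0.0782 0.0784] t 2.4 F [-0.7 -0.4 -0.3] w 0.039961405316527365
shift [-2.   1.2 14.4] turn [-0.     0.     0.006]
```

View pics/c2.png

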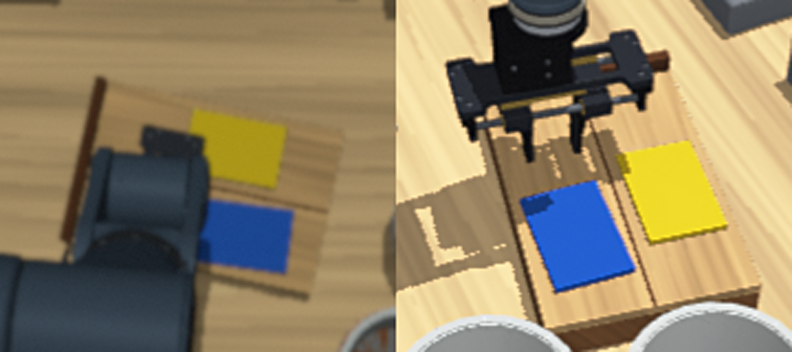

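The fingertips are over the blue lane behind the plate, clear of the yellow plate. Next I lower them and push most of the way.

```bash
python3 -m crank '[[[0,0,8,0,0,0.006],[0,0,14,0,0,0.006],[0,0,14.5,0,0,0.006],[-5,0,14.5,0,0,0.006],[-12,0,14.5,0,0,0.006],[-20,0,14.5,0,0,0.006]]]' 40
python3 -m crank '[[[-8,0,0,0,0,0],[-15,0,0,0,0,0],[-22,0,0,0,0,0],[-29,0,0,0,0,0],[-36,0,0,0,0,0],[-43,0,0,0,0,0],[-50,0,0,0,0,0],[-50,0,0,0,0,0]]]' 40
python3 - <<'E'
from h import *
p,d=save('top','t3'); q,e=save('side','s3')
goto(.4705,-.032,.064,(.982,-.187))
O=np.array([.5055,-.130]);Y=np.array([.187,.982]);X=np.array([.982,-.187])
r=env.state()['tool_pos'][:2]-O; print('tool in ledge',r@X,r@Y)
for n,a,b,roi in [('top',p,d,(235,400,155,275)),('side',q,e,(250,400,180,320))]:
    for k,m in masks(a).items():
        W,_=rect(n,a,b,m,.057,roi); L=np.c_[(W[:,:2]-O)@X,(W[:,:2]-O)@Y]; rr=cv2.minAreaRect((L*1000).astype(np.float32))
        print(n,k,len(W),np.median(W[:,2]).round(3),np.round(cv2.boxPoints(rr)).tolist())
cv2.imwrite('pics/c3.png',cv2.resize(np.hstack([p[130:290,220:400],q[160:320,220:400]]),(0,0),fx=2.2,fy=2.2,interpolation=2)[:,:,::-1])
E
```

```text
time: 3.25
tool_pos: [0.4866, 0.0579, 0.0642]
ee_rot: [0.0, 0.77, 0.638, 0.0]
force: [-0.9, 0.5, -0.3]
gripper_width: 0.0402
finger_force: 0.0
time: 4.25
tool_pos: [0.4771, 0.0088, 0.064]
ee_rot: [0.0, 0.771, 0.637, -0.0]
force: [-0.4, -0.1, 0.0]
gripper_width: 0.04
finger_force: 0.0
pos [0.4771 0.0092 0.064 ] t 4.35 F [ 0.3  1.1 -0.4] w 0.040168632628921334
shift [-41.8   1.2   0. ] turn [-0.  0. -0.]
tool in ledge -0.05388196342742546 0.13144094809880758
top blue 570 0.058 [[-95.0, 4.0], [-20.0, 3.0], [-19.0, 90.0], [-94.0, 90.0]]
top yellow 675 0.058 [[22.0, 74.0], [92.0, 73.0], [93.0, 191.0], [24.0, 192.0]]
side blue 1704 0.058 [[-99.0, 120.0], [-99.0, -5.0], [-20.0, -4.0], [-21.0, 121.0]]
side yellow 1295 0.058 [[9.0, 192.0], [11.0, 67.0], [90.0, 68.0], [89.0, 193.0]]
```

View pics/c3.png

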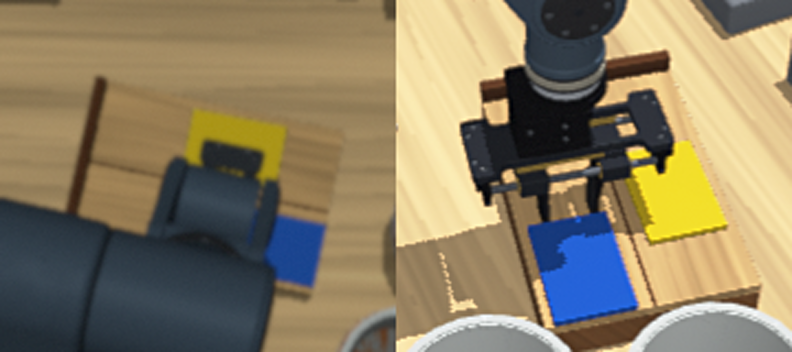

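The plate is straight and its front edge is now level with the open end. The yellow plate hasn't moved. About 41 mm is left to push, then I back off and lift.

```bash
python3 -m crank '[[[-6,0,0,0,0,0],[-12,0,0,0,0,0],[-18,0,0,0,0,0],[-24,0,0,0,0,0],[-30,0,0,0,0,0],[-36,0,0,0,0,0],[-41,0,0,0,0,0],[-41,0,0,0,0,0]]]' 40
python3 -m crank '[[[8,0,0,0,0,0],[25,0,0,0,0,0],[35,0,-30,0,0,0],[50,0,-80,0,0,0],[80,0,-130,0,0,0],[120,0,-160,0,0,0],[160,0,-170,0,0,0],[160,0,-170,0,0,0]]]' 40
python3 - <<'E'
from h import *
p,d=save('top','t4'); q,e=save('side','s4')
O=np.array([.5055,-.130]);Y=np.array([.187,.982]);X=np.array([.982,-.187])
for n,a,b,roi in [('top',p,d,(235,400,155,285)),('side',q,e,(250,400,180,340))]:
    for k,m in masks(a).items():
        W,_=rect(n,a,b,m,.057,roi); L=np.c_[(W[:,:2]-O)@X,(W[:,:2]-O)@Y]; rr=cv2.minAreaRect((L*1000).astype(np.float32))
        print(n,k,len(W),np.median(W[:,2]).round(3),np.round(cv2.boxPoints(rr)).tolist())
cv2.imwrite('pics/c4.png',cv2.resize(np.hstack([p[130:290,220:400],q[160:320,220:400]]),(0,0),fx=2.2,fy=2.2,interpolation=2)[:,:,::-1])
E
```

```text
time: 5.35
tool_pos: [0.4696, -0.0313, 0.0641]
ee_rot: [0.0, 0.771, 0.637, -0.0]
force: [-0.6, 0.2, 0.2]
gripper_width: 0.0402
finger_force: 0.0
time: 6.35
tool_pos: [0.4998, 0.1298, 0.2353]
ee_rot: [0.001, 0.769, 0.64, 0.001]
force: [-0.8, -0.8, 0.6]
gripper_width: 0.0399
finger_force: 0.0
top blue 1117 0.058 [[-95.0, -37.0], [-20.0, -37.0], [-20.0, 77.0], [-95.0, 77.0]]
top yellow 1198 0.058 [[12.0, 191.0], [13.0, 73.0], [93.0, 73.0], [92.0, 192.0]]
side blue 1734 0.058 [[-101.0, 76.0], [-98.0, -44.0], [-19.0, -43.0], [-22.0, 78.0]]
side yellow 1506 0.058 [[9.0, 192.0], [11.0, 68.0], [91.0, 69.0], [89.0, 193.0]]
```

View pics/c4.png

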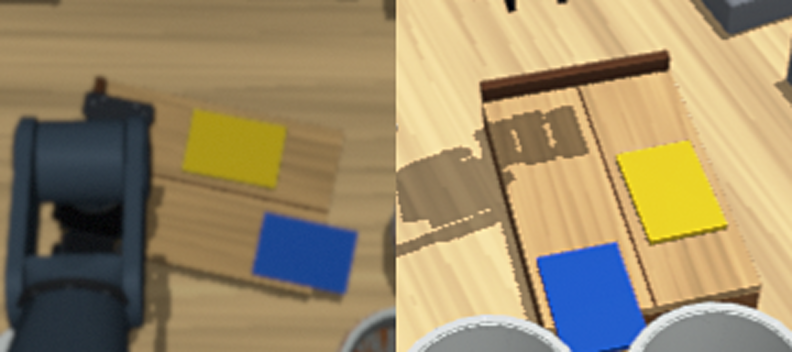

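The blue plate lies flat and straight, overhanging by about 40 mm (centre about 18 mm inside the end). The yellow plate is unmoved and the gripper is clear.

```bash
python3 -c "
from cell import env
print(env.close_job())"
```

```text
the job is handed in; nothing more can be done
None
```

The job is handed in: the blue plate lies flat and straight on the ledge with about 40 mm past the open end, measured from both cameras, the yellow plate has not moved, and the arm stayed clear of the jar, can, tubs and brush; no verdict was returned.

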